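# Rack the arbor press's round cutting dies in order of size

### The arm

A 6-joint arm with a two-finger parallel gripper is mounted at the origin on a cart in front of the work surface, level with it; the furniture and walls round the work are solid. World frame = base frame: x ahead of the robot, y to its left, z up, the work surface at z = 0. Lengths are in m, angles in degrees, forces in N, time in s.
With the tool pointing down it reaches from about 0.25 to 0.8 m from the base axis. Payload 3.9 kg.
Tool frame: the origin (TCP) lies midway between the tips of the shut fingers; the grasp point (between the pads) lies 19 mm behind it (ctrl.grip_depth is the distance from the TCP to the grasp point, in m); z points along the fingers, y is the line along which they close (so a half turn about z gives the same grasp; the last joint's range is limited). The gripper opens to 85 mm and grips with 20 to 120 N. Pads are 22 mm wide; open, the fingers measure 114 mm over their backs; the gripper's body (76 mm by 85 mm) begins 54 mm behind the grasp point. The pads swing forward as they close: fully open they stand 13 mm farther back than shut.
Start: joints at [-71.219, 14.897, -7.913, 67.191, 0, 90], TCP at [0.169, -0.497, 0.231] pointing down, gripper open.
Joint ranges: [-159.42, 159.42], [-47.68, 98.78], [-73.54, 78.23], [-108.79, 121.32], [-90, 84.71], [-180, 180]. Speed limits (degrees/s): [147.25, 147.25, 180, 180, 180, 180].

### API

Orientations are given as a 3x3 rotation matrix whose columns are the frame's x, y, z axes.
In Python, from bench import ctrl, viewer gives the robot as it stands.
- The arm moves only by the tool step_arm, never from a script. Its argument "steps" is a list of rows, each an object with "slide": the shift along the world's x, y, z in m, a list of three; "turn": the turn about the world's z in degrees; "grip": the opening in per cent of the stroke, from 0 (shut) to 100 (fully open). A call has 1 to 20 rows; each row shifts and turns the commanded pose from where the row before left it; what a row does not reach is not made up. A row lasts 1/8 s, in which the tool goes at most 62.5 mm and 10.7 degrees, less where a joint would pass 70% of its speed; a pose out of reach is approached as far as the arm can. A call with a gripper value outside its range is refused whole. The fingers move at their own pace and stop on an object; "newtons" is the grip in N (left out, the last holds). Time passes only in rows, so rows that do not move let the fingers close. It gives the time, the measured TCP pose, the force, the opening and the grip force at its end, in the units of the state.
- ctrl.read_state(): the state, without advancing time (a new reading comes with each control period).
- viewer.capture(name): name is "scene" or "top"; returns the picture (480x640x3 uint8, red, green, blue); there is no depth.
- viewer.get_calibration(name): a dict with "fov_y" (degrees; the focal length in pixels is half the picture's height over the tangent of half this angle, whatever the lens; pixels are square), "cx", "cy" (the principal point, pixels), "extrinsics" (4x4, takes a point from camera to world coordinates). Camera axes: x right, y up, looking along -z (the intrinsics and any distortion apply to the point x, -y, -z); pixel columns grow to the right and rows downward; lengths in m; the calibration is good to about 2 mm. A picture is of the moment at which its call begins. get_calibration takes no time and is no camera call.
- ctrl.finish_job(): hands the job in; it is judged then, once.
The state is a dict: "time": time; "joints": joint angles; "joint_velocities": joint speeds; "joint_efforts": joint torques, N m; "eef_pos": TCP position; "tool_rot": TCP orientation; "force": force on the tool from outside, world axes, zero at the start; "moment": the same for the moment, N m; "opening": opening from 0.0 (shut) to 1.0 (fully open); "grasp_force": force on a finger pad.
Only numpy, scipy, OpenCV 4.12 (cv2) and the standard library are available. Lean on these libraries where they do the work, as an engineer would, in place of code of your own. Each camera call takes 0.05 s, during which the arm holds its last target. There are 200 camera calls.

### The job

Put the four round cutting dies that are standing about on the bench back on the empty pegs of the wooden die rack, cutting cup down over the peg and sitting flat on the board, so that the whole row runs in order of size from the smallest die at one end to the largest at the other. The smallest and the largest are already on their end pegs: leave those two there, and do not tip any die over, because the cutting edges chip.

Things in the scene. Friction and masses are not known exactly. Their poses are not given: they have to be found in the camera images.
- die_22: Round cutting die, cup down: bright steel cup and flange 22 mm across (the smallest of the six), 30 mm high, bore from below 18 mm wide, 22 mm deep. Dark steel shank on top, 20 mm thick, 30 to 70 mm above the origin: grip there. Origin: centre of the underside; z up; yaw means nothing. About 0.09 kg. Already seated on an end peg of the rack (which end varies); stays there.
- die_29: Round cutting die, cup down: bright steel cup and flange 29 mm across (the second smallest of the six), 30 mm high, bore from below 24 mm wide, 22 mm deep. Dark steel shank on top, 20 mm thick, 30 to 70 mm above the origin: grip there. Origin: centre of the underside; z up; yaw means nothing. About 0.12 kg. Starts standing loose on the bench top, z = 0.
- die_36: Round cutting die, cup down: bright steel cup and flange 36 mm across (the third smallest of the six), 30 mm high, bore from below 30 mm wide, 22 mm deep. Dark steel shank on top, 20 mm thick, 30 to 70 mm above the origin: grip there. Origin: centre of the underside; z up; yaw means nothing. About 0.16 kg. Starts standing loose on the bench top, z = 0.
- die_43: Round cutting die, cup down: bright steel cup and flange 43 mm across (the third largest of the six), 30 mm high, bore from below 36 mm wide, 22 mm deep. Dark steel shank on top, 20 mm thick, 30 to 70 mm above the origin: grip there. Origin: centre of the underside; z up; yaw means nothing. About 0.20 kg. Starts standing loose on the bench top, z = 0.
- die_50: Round cutting die, cup down: bright steel cup and flange 50 mm across (the second largest of the six), 30 mm high, bore from below 42 mm wide, 22 mm deep. Dark steel shank on top, 20 mm thick, 30 to 70 mm above the origin: grip there. Origin: centre of the underside; z up; yaw means nothing. About 0.23 kg. Starts standing loose on the bench top, z = 0.
- die_57: Round cutting die, cup down: bright steel cup and flange 57 mm across (the largest of the six), 30 mm high, bore from below 48 mm wide, 22 mm deep. Dark steel shank on top, 20 mm thick, 30 to 70 mm above the origin: grip there. Origin: centre of the underside; z up; yaw means nothing. About 0.27 kg. Already seated on an end peg of the rack (which end varies); stays there.
- peg_a: Empty dark wooden peg of the die rack, letters in random order. Fixed beech board 64 x 366 x 24 mm high, straight row of six pegs 62 mm apart, end two taken. Peg 15 mm thick, tapering from 10 mm above the board to 6 mm at its tip at 18 mm. Origin: centre of its foot, on the board; z up, y along the row, x across it. Trays and a tin lid nearby reach 140 mm, a grey cabinet 200 mm: carry over them.
- peg_b: Empty dark wooden peg of the die rack, letters in random order. Fixed beech board 64 x 366 x 24 mm high, straight row of six pegs 62 mm apart, end two taken. Peg 15 mm thick, tapering from 10 mm above the board to 6 mm at its tip at 18 mm. Origin: centre of its foot, on the board; z up, y along the row, x across it. Trays and a tin lid nearby reach 140 mm, a grey cabinet 200 mm: carry over them.
- peg_c: Empty dark wooden peg of the die rack, letters in random order. Fixed beech board 64 x 366 x 24 mm high, straight row of six pegs 62 mm apart, end two taken. Peg 15 mm thick, tapering from 10 mm above the board to 6 mm at its tip at 18 mm. Origin: centre of its foot, on the board; z up, y along the row, x across it. Trays and a tin lid nearby reach 140 mm, a grey cabinet 200 mm: carry over them.
- peg_d: Empty dark wooden peg of the die rack, letters in random order. Fixed beech board 64 x 366 x 24 mm high, straight row of six pegs 62 mm apart, end two taken. Peg 15 mm thick, tapering from 10 mm above the board to 6 mm at its tip at 18 mm. Origin: centre of its foot, on the board; z up, y along the row, x across it. Trays and a tin lid nearby reach 140 mm, a grey cabinet 200 mm: carry over them.

How it is judged (in metres and radians):
At the end, for the whole second after the job is handed in: Row in size order: 29 mm die next to the 22, then 36, 43, 50 next to the 57. Each of the four upright (0.1 rad) over its peg, centre within 15 mm of the peg's, rim within 5 mm of the board, released, at rest; the 22 and 57 mm dies upright on their end pegs, moved less than 20 mm (((horizontal distance between die_29 and peg_a below 0.015 m and z of die_29 in the frame of peg_a below 0.005 m) or (horizontal distance between die_29 and peg_b below 0.015 m and z of die_29 in the frame of peg_b below 0.005 m) or (horizontal distance between die_29 and peg_c below 0.015 m and z of die_29 in the frame of peg_c below 0.005 m) or (horizontal distance between die_29 and peg_d below 0.015 m and z of die_29 in the frame of peg_d below 0.005 m)) and horizontal distance between die_29 and die_22 between 0.034 and 0.09 m and angle between each of die_29, die_36, die_43, die_50, die_22, die_57's own z axis and vertical below 0.1 rad and linear speed of each of die_29, die_36, die_43, die_50 below 0.02 m/s and contact force between the fingers and die_29 below 0.05 N and ((horizontal distance between die_36 and peg_a below 0.015 m and z of die_36 in the frame of peg_a below 0.005 m) or (horizontal distance between die_36 and peg_b below 0.015 m and z of die_36 in the frame of peg_b below 0.005 m) or (horizontal distance between die_36 and peg_c below 0.015 m and z of die_36 in the frame of peg_c below 0.005 m) or (horizontal distance between die_36 and peg_d below 0.015 m and z of die_36 in the frame of peg_d below 0.005 m)) and horizontal distance between die_36 and die_22 between 0.096 and 0.152 m and contact force between the fingers and die_36 below 0.05 N and ((horizontal distance between die_43 and peg_a below 0.015 m and z of die_43 in the frame of peg_a below 0.005 m) or (horizontal distance between die_43 and peg_b below 0.015 m and z of die_43 in the frame of peg_b below 0.005 m) or (horizontal distance between die_43 and peg_c below 0.015 m and z of die_43 in the frame of peg_c below 0.005 m) or (horizontal distance between die_43 and peg_d below 0.015 m and z of die_43 in the frame of peg_d below 0.005 m)) and horizontal distance between die_43 and die_22 between 0.158 and 0.214 m and contact force between the fingers and die_43 below 0.05 N and ((horizontal distance between die_50 and peg_a below 0.015 m and z of die_50 in the frame of peg_a below 0.005 m) or (horizontal distance between die_50 and peg_b below 0.015 m and z of die_50 in the frame of peg_b below 0.005 m) or (horizontal distance between die_50 and peg_c below 0.015 m and z of die_50 in the frame of peg_c below 0.005 m) or (horizontal distance between die_50 and peg_d below 0.015 m and z of die_50 in the frame of peg_d below 0.005 m)) and horizontal distance between die_50 and die_22 between 0.22 and 0.276 m and contact force between the fingers and die_50 below 0.05 N and distance of each of die_22, die_57 from where it was at the start of the episode below 0.02 m); the robot touches nothing.
It fails at once if one of the six dies is tipped over (angle between any of die_22, die_29, die_36, die_43, die_50, die_57's own z axis and vertical above 0.8 rad).
It fails at once if the smallest or the largest die is taken off its end peg or moved by more than 20 mm (distance of any of die_22, die_57 from where it was at the start of the episode above 0.02 m).
It also fails if it takes over 90 s, if anything falls off the work surface, if the arm or the gripper's body presses on something with over 40 N, if the wrist force passes 120 N, or if a joint passes its speed limit or range.

## Working session

There is one attempt and no reset: what is moved stays moved. The work goes in short steps, Python scripts to look and compute and a tool call to move; the robot and the scene stay as the last step left them, time stands still between calls to the robot, and variables do not carry over. Pictures are saved under pics/ and viewed, at most 14 in all, crops included, and the job is handed in when it is done.

Besides the shell and the picture viewer there is one more tool, called after "Request:" as name(argument=value, ...), one argument or row to a line, values as JSON. step_arm: Moves the arm, as the interface text tells. Its arguments: {"type":"object","properties":{"steps":{"type":"array"},"newtons":{"type":"number"}},"required":["steps"]}

```bash
mkdir -p pics
python3 - <<'E'
from bench import ctrl, viewer
import cv2, json
for n in("scene","top"):
    c=viewer.get_calibration(n); print(n,c)
    cv2.imwrite(f"pics/{n}0.png",viewer.capture(n)[:,:,::-1])
s=ctrl.read_state(); print(s['eef_pos'],s['tool_rot'],s['opening'],s['time'])
E
```

```text
scene {'fov_y': 47.819453321439056, 'cx': 322.01299359063995, 'cy': 245.45799025751978, 'extrinsics': array([[-0.51687513,  0.71650986, -0.46845889, -0.0475895 ],
       [-0.85602263, -0.42742915,  0.29073972,  0.34706713],
       [ 0.0080849 ,  0.55128754,  0.83427614,  1.0696098 ],
       [ 0.        ,  0.        ,  0.        ,  1.        ]])}
top {'fov_y': 52.36702731635304, 'cx': 318.3162128874447, 'cy': 233.799854697511, 'extrinsics': array([[ 0.02575864,  0.99759574, -0.06433685,  0.45858034],
       [-0.99948484,  0.02446794, -0.02076962, -0.02058858],
       [-0.01914549,  0.0648387 ,  0.99771208,  1.2072248 ],
       [ 0.        ,  0.        ,  0.        ,  1.        ]])}
[ 0.1688467 -0.4964458  0.2305397] [[ 9.46747984e-01  3.21975097e-01 -5.40971284e-04]
 [ 3.21975550e-01 -9.46746459e-01  1.69916966e-03]
 [ 3.49276699e-05 -1.78286498e-03 -9.99998410e-01]] 1.0032390657547519 0.1
```

View pics/scene0.png

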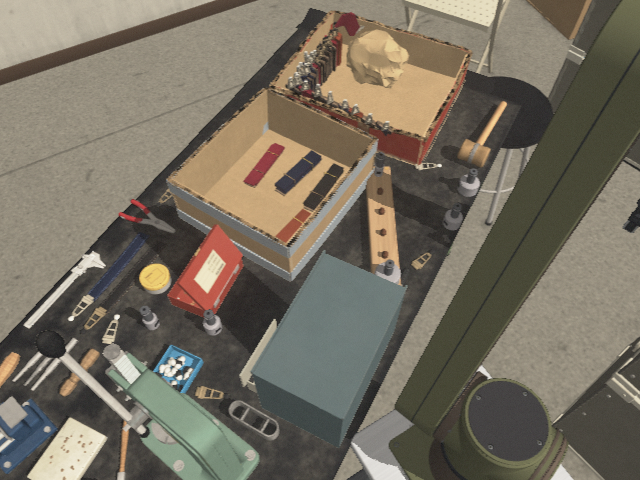

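View pics/top0.png

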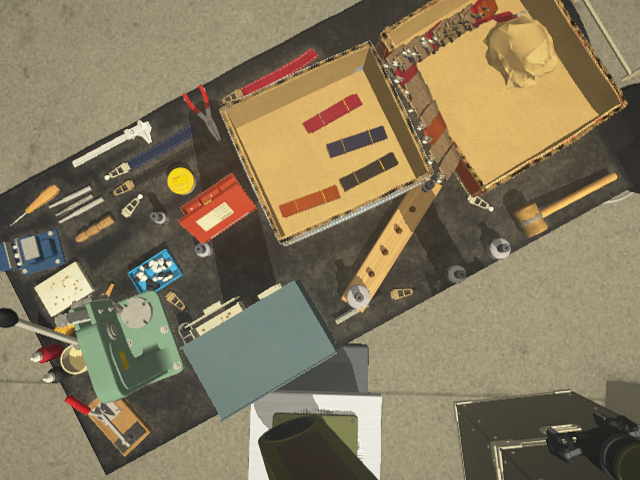

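The scene view shows loose dies at about (149,317), (212,322), (453,217) and (469,181). In the top view they are at (158,216), (203,249), (457,273) and (500,248). The rack runs from the 57 die at (358,295) to the 22 die at (430,184), with four empty pegs between them.

Run:
```python
import cv2, numpy as np
t=cv2.imread("pics/top0.png"); s=cv2.imread("pics/scene0.png")
def crop(im,u,v,r,k): return cv2.resize(im[v-r:v+r,u-r:u+r],None,fx=k,fy=k,interpolation=cv2.INTER_CUBIC)
A=[crop(t,*p,16,6) for p in[(158,216),(203,249),(457,273),(500,248)]]
B=[crop(s,*p,16,6) for p in[(149,317),(212,322),(453,217),(469,181)]]
m=np.vstack([np.hstack(A),np.hstack(B)])
cv2.imwrite("pics/m1.png",m)
r=cv2.resize(t[168:318,330:450],None,fx=4,fy=4,interpolation=cv2.INTER_CUBIC)
cv2.imwrite("pics/m2.png",r)
```

```text
(no output)
```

View pics/m1.png

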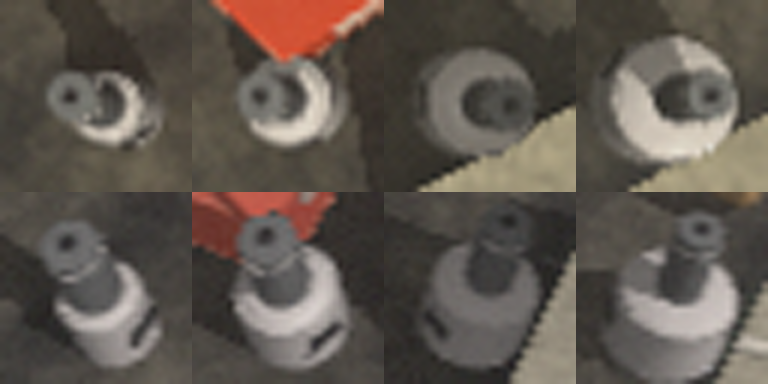

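View pics/m2.png

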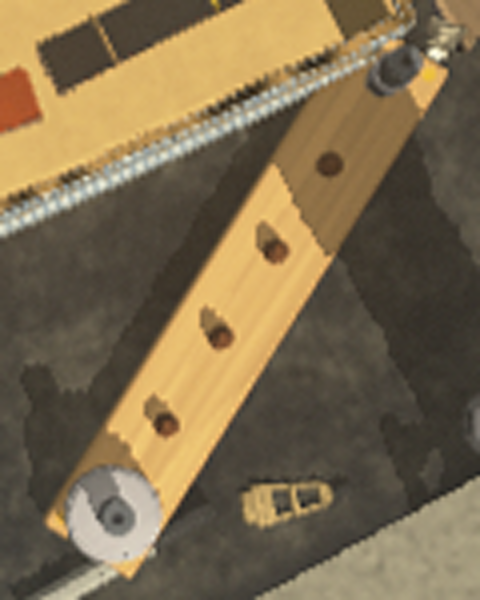

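The shank sizes follow the expected order. The left pair are the 29 die (158,216) and the 36 die (203,249). The right pair are the 43 die (457,273) and the 50 die (500,248). The rack crop shows the 57 at its lower left, the 22 at its upper right, and the peg tips in a straight line. The tray wall runs close to the 22 end.

```bash
cat > h.py <<'E'
import numpy as np, cv2
from bench import ctrl, viewer
C={n:viewer.get_calibration(n) for n in("top","scene")}
def ray(n,u,v):
    c=C[n]; f=240/np.tan(np.radians(c["fov_y"]/2)); E=np.array(c["extrinsics"])
    d=E[:3,:3]@np.array([(u-c["cx"])/f,-(v-c["cy"])/f,-1]); return E[:3,3],d/np.linalg.norm(d)
def onz(n,u,v,z):
    o,d=ray(n,u,v); return o+d*(z-o[2])/d[2]
def tri(a,b):
    A=0;B=0
    for n,p in(("top",a),("scene",b)):
        o,d=ray(n,*p); P=np.eye(3)-np.outer(d,d); A=A+P; B=B+P@o
    return np.linalg.solve(A,B)
E
python3 - <<'E'
from h import *
np.set_printoptions(precision=4,suppress=True)
D={29:((153.7,216),(144.2,309.5)),36:((198.3,249),(208,313.3)),43:((462,274.5),(457.2,205.8)),50:((506.2,247.8),(473.7,171.7))}
for k,(a,b) in D.items(): print(k,onz("top",*a,.07),onz("scene",*b,.07),tri(a,b))
p=[onz("top",*q,.042) for q in[(412.5,208.75),(398.75,230.5),(385.25,252.25),(371.75,274)]]
print("pegs",*p,[np.linalg.norm(p[i+1]-p[i]) for i in range(3)])
print("57",onz("top",359.2,297,.094),"22",onz("top",431,182.5,.094))
print("tray rim",[onz("top",330+x/4,168+y/4,.14) for x,y in[(0,190),(0,225),(400,20),(410,35)]])
print("cabinet",[onz("top",*q,.2) for q in[(183,346),(222,418),(336,350),(297,282)]])
print("red",[onz("top",*q,.08) for q in[(190,240),(255,215),(180,207),(240,175)]], "tray corner",[onz("top",*q,.14) for q in[(285,242),(222,105),(432,178)]])
s=ctrl.read_state(); print(s['joints'])
E
```

```text
29 [0.5644 0.392  0.07  ] [0.5657 0.3925 0.07  ] [0.5646 0.392  0.0712]
36 [0.4894 0.2832 0.07  ] [0.4909 0.2842 0.07  ] [0.4898 0.2836 0.071 ]
43 [ 0.4459 -0.3312  0.07  ] [ 0.4471 -0.3293  0.07  ] [ 0.4465 -0.3303  0.07  ]
50 [ 0.5101 -0.4324  0.07  ] [ 0.5087 -0.4306  0.07  ] [ 0.5104 -0.4334  0.0667]
pegs [ 0.5993 -0.22    0.042 ] [ 0.5463 -0.188   0.042 ] [ 0.4936 -0.1568  0.042 ] [ 0.4412 -0.1257  0.042 ] [np.float64(0.061866098860505994), np.float64(0.06125843083818083), np.float64(0.06097080584185032)]
57 [ 0.3893 -0.0936  0.094 ] 22 [ 0.6545 -0.2526  0.094 ]
tray rim [array([ 0.5683, -0.023 ,  0.14  ]), array([ 0.549 , -0.0235,  0.14  ]), array([ 0.6674, -0.2406,  0.14  ]), array([ 0.6592, -0.2461,  0.14  ])]
cabinet [array([0.2865, 0.2716, 0.2   ]), array([0.1448, 0.1859, 0.2   ]), array([ 0.2875, -0.0417,  0.2   ]), array([0.4231, 0.0417, 0.2   ])]
red [array([0.5095, 0.3007, 0.08  ]), array([0.5715, 0.1513, 0.08  ]), array([0.5861, 0.3275, 0.08  ]), array([0.6646, 0.1897, 0.08  ])] tray corner [array([0.5076, 0.0742, 0.14  ]), array([0.8109, 0.2246, 0.14  ]), array([ 0.6564, -0.2451,  0.14  ])]
[-71.2175  14.932   -7.9796  67.1906   0.002   90.0001]
```

Request:
step_arm(
  steps=[
    {"slide":[0.0139,0.0083,0.001],"turn":9.25,"grip":60},
    {"slide":[0.0139,0.0083,0.001],"turn":9.25,"grip":60},
    {"slide":[0.0139,0.0083,0.001],"turn":9.25,"grip":60},
    {"slide":[0.0139,0.0083,0.001],"turn":9.25,"grip":60},
    {"slide":[0.0139,0.0083,0.001],"turn":9.25,"grip":60},
    {"slide":[0.0139,0.0083,0.001],"turn":9.25,"grip":60},
    {"slide":[0.0139,0.0083,0.001],"turn":9.25,"grip":60},
    {"slide":[0.0139,0.0083,0.001],"turn":9.25,"grip":60},
    {"slide":[0.0139,0.0083,0.001],"turn":9.25,"grip":60},
    {"slide":[0.0139,0.0083,0.001],"turn":9.25,"grip":60},
    {"slide":[0.0139,0.0083,0.001],"turn":9.25,"grip":60},
    {"slide":[0.0139,0.0083,0.001],"turn":9.25,"grip":60},
    {"slide":[0.0139,0.0083,0.001],"turn":9.25,"grip":60},
    {"slide":[0.0139,0.0083,0.001],"turn":9.25,"grip":60},
    {"slide":[0.0139,0.0083,0.001],"turn":9.25,"grip":60},
    {"slide":[0.0139,0.0083,0.001],"turn":9.25,"grip":60},
    {"slide":[0.0139,0.0083,0.001],"turn":9.25,"grip":60},
    {"slide":[0.0139,0.0083,0.001],"turn":9.25,"grip":60},
    {"slide":[0.0139,0.0083,0.001],"turn":9.25,"grip":60},
    {"slide":[0.0139,0.0083,0.001],"turn":9.25,"grip":60},
  ],
  newtons=40,
)

```text
time: 2.6
eef_pos: [0.4472, -0.3305, 0.2508]
tool_rot: [[-0.913, -0.408, -0.001], [-0.408, 0.913, 0.001], [0.001, 0.001, -1.0]]
force: [0.2, 0.2, -0.5]
opening: 0.6
grasp_force: 0.0
```

Run:
```python
from h import *
np.set_printoptions(precision=3,suppress=True)
for a,b in[((180,208),(170,300)),((193,240),(190,313)),((255,213),(243,263)),((240,175),(216,228))]: print(tri(a,b))
s=ctrl.read_state(); print(s['joints'],s['eef_pos'],s['tool_rot'],s['opening'])
```

```text
[0.588 0.341 0.026]
[0.515 0.308 0.053]
[0.582 0.161 0.034]
[0.661 0.185 0.094]
[-36.47   17.623  -1.132  71.313  -0.002 -60.556] [ 0.447 -0.331  0.251] [[-0.913 -0.408 -0.001]
 [-0.408  0.913  0.001]
 [ 0.001  0.001 -1.   ]] 0.5999140083383142
```

Request:
step_arm(
  steps=[
    {"slide":[0,0,-0.045],"turn":0,"grip":60},
    {"slide":[0,0,-0.045],"turn":0,"grip":60},
    {"slide":[0,0,-0.045],"turn":0,"grip":60},
    {"slide":[0,0,-0.035],"turn":0,"grip":60},
    {"slide":[0,0,-0.025],"turn":0,"grip":60},
    {"slide":[0,0,-0.014],"turn":0,"grip":60},
    {"slide":[0,0,0],"turn":0,"grip":60},
    {"slide":[0,0,0],"turn":0,"grip":40},
    {"slide":[0,0,0],"turn":0,"grip":25},
    {"slide":[0,0,0],"turn":0,"grip":10},
    {"slide":[0,0,0],"turn":0,"grip":10},
    {"slide":[0,0,0],"turn":0,"grip":10},
  ],
)

```text
time: 4.1
eef_pos: [0.4479, -0.3318, 0.0435]
tool_rot: [[-0.915, -0.403, 0.002], [-0.403, 0.915, -0.002], [-0.001, -0.002, -1.0]]
force: [-0.9, -0.8, 5.8]
opening: 0.222
grasp_force: 39.4
```

Request:
step_arm(
  steps=[
    {"slide":[0,0,0.02],"turn":0,"grip":10},
    {"slide":[0,0,0.04],"turn":0,"grip":10},
    {"slide":[0,0,0.05],"turn":0,"grip":10},
    {"slide":[0,0,0.05],"turn":0,"grip":10},
    {"slide":[0,0,0.04],"turn":0,"grip":10},
    {"slide":[0.0066,0.024,0],"turn":0,"grip":10},
    {"slide":[0.01,0.0375,0],"turn":0,"grip":10},
    {"slide":[0.01,0.0375,0],"turn":0,"grip":10},
    {"slide":[0.01,0.0375,0],"turn":0,"grip":10},
    {"slide":[0.01,0.0375,0],"turn":0,"grip":10},
    {"slide":[0,0,-0.04],"turn":0,"grip":10},
    {"slide":[0,0,-0.04],"turn":0,"grip":10},
    {"slide":[0,0,-0.04],"turn":0,"grip":10},
    {"slide":[0,0,-0.015],"turn":0,"grip":10},
    {"slide":[0,0,0],"turn":0,"grip":10},
    {"slide":[0,0,0],"turn":0,"grip":10},
  ],
)

```text
time: 6.1
eef_pos: [0.4949, -0.1575, 0.1087]
tool_rot: [[-0.915, -0.403, 0.002], [-0.403, 0.915, -0.001], [-0.002, -0.002, -1.0]]
force: [1.2, 0.1, -2.1]
opening: 0.216
grasp_force: 39.6
```

Run:
```python
from h import *
a=viewer.capture("top")[168:318,330:450,::-1]; b=viewer.capture("scene")[130:300,330:460,::-1]
f=lambda i:cv2.resize(i,(400,520),interpolation=cv2.INTER_CUBIC)
cv2.imwrite("pics/p43.png",np.hstack([f(a),f(b)]))
```

```text
(no output)
```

View pics/p43.png

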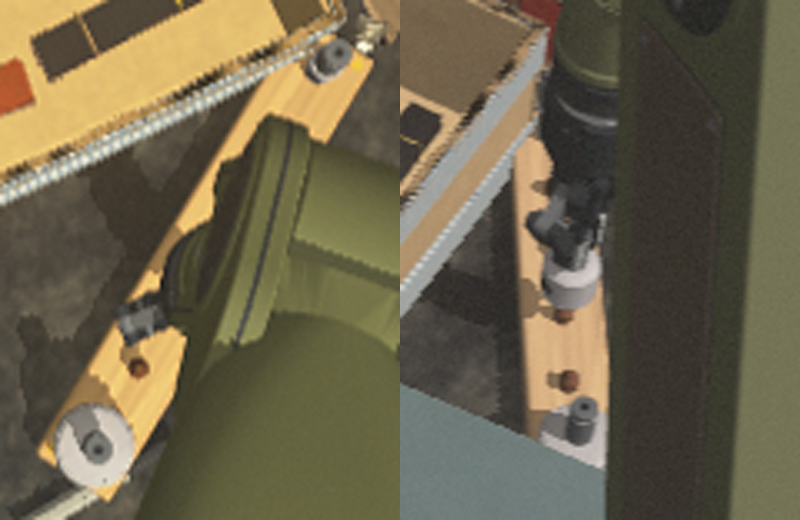

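The right panel shows the 43 die held upright just above the second peg from the 57 end, which is the target. The peg next to the 57 is still free.

Request:
step_arm(
  steps=[
    {"slide":[-0.001,0.0005,-0.012],"turn":0,"grip":10},
    {"slide":[0,0,-0.012],"turn":0,"grip":10},
    {"slide":[0,0,-0.008],"turn":0,"grip":10},
    {"slide":[0,0,-0.006],"turn":0,"grip":10},
    {"slide":[0,0,0],"turn":0,"grip":10},
  ],
)

```text
time: 6.82
eef_pos: [0.4921, -0.1564, 0.0686]
tool_rot: [[-0.915, -0.403, -0.001], [-0.403, 0.915, 0.0], [0.001, 0.001, -1.0]]
force: [-0.5, -0.2, -2.4]
opening: 0.218
grasp_force: 39.6
```

Request:
step_arm(
  steps=[
    {"slide":[0,0,0],"turn":0,"grip":30},
    {"slide":[0,0,0],"turn":0,"grip":40},
    {"slide":[0,0,0],"turn":0,"grip":45},
    {"slide":[0,0,0],"turn":0,"grip":45},
    {"slide":[0,0,0.02],"turn":0,"grip":45},
    {"slide":[0,0,0.041],"turn":0,"grip":45},
    {"slide":[0,0,0.05],"turn":0,"grip":45},
    {"slide":[0,0,0.05],"turn":0,"grip":45},
    {"slide":[0,0,0.02],"turn":0,"grip":60},
    {"slide":[0.0028,-0.046,0],"turn":0,"grip":60},
    {"slide":[0.0028,-0.046,0],"turn":0,"grip":60},
    {"slide":[0.0028,-0.046,0],"turn":0,"grip":60},
    {"slide":[0.0028,-0.046,0],"turn":0,"grip":60},
    {"slide":[0.0028,-0.046,0],"turn":0,"grip":60},
    {"slide":[0.0028,-0.045,0],"turn":0,"grip":60},
    {"slide":[0,0,-0.05],"turn":0,"grip":60},
    {"slide":[0,0,-0.05],"turn":0,"grip":60},
    {"slide":[0,0,-0.03],"turn":0,"grip":60},
    {"slide":[0,0,0],"turn":0,"grip":60},
  ],
)

```text
time: 9.2
eef_pos: [0.5074, -0.4299, 0.1172]
tool_rot: [[-0.915, -0.403, -0.005], [-0.403, 0.915, 0.004], [0.003, 0.006, -1.0]]
force: [0.2, -0.5, 0.1]
opening: 0.595
grasp_force: 0.0
```

Run:
```python
from h import *
a=viewer.capture("top")[168:318,330:530,::-1]; b=viewer.capture("scene")[130:300,330:530,::-1]
f=lambda i:cv2.resize(i,(400,320),interpolation=cv2.INTER_CUBIC)
cv2.imwrite("pics/p50.png",np.hstack([f(a),f(b)]))
```

```text
(no output)
```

View pics/p50.png

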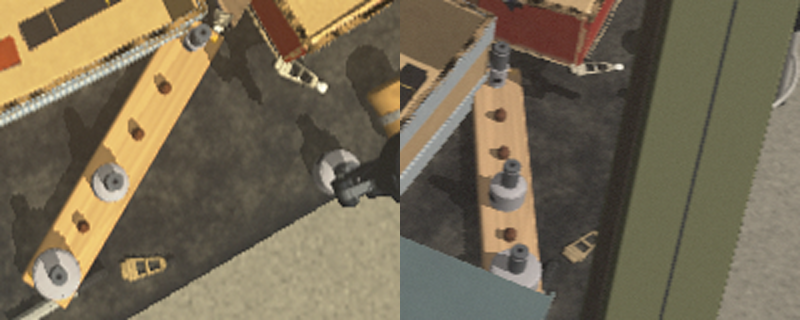

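The 43 die is seated upright on the correct peg and the gripper is over the 50 die.

Request:
step_arm(
  steps=[
    {"slide":[0,0,-0.03],"turn":0,"grip":60},
    {"slide":[0,0,-0.03],"turn":0,"grip":60},
    {"slide":[0,0,-0.018],"turn":0,"grip":60},
    {"slide":[0,0,0],"turn":0,"grip":60},
    {"slide":[0,0,0],"turn":0,"grip":40},
    {"slide":[0,0,0],"turn":0,"grip":25},
    {"slide":[0,0,0],"turn":0,"grip":10},
    {"slide":[0,0,0],"turn":0,"grip":10},
    {"slide":[0,0,0],"turn":0,"grip":10},
  ],
)

```text
time: 10.42
eef_pos: [0.5109, -0.433, 0.0443]
tool_rot: [[-0.915, -0.403, 0.003], [-0.403, 0.915, -0.003], [-0.002, -0.004, -1.0]]
force: [0.7, -1.8, 5.9]
opening: 0.219
grasp_force: 39.5
```

Request:
step_arm(
  steps=[
    {"slide":[0,0,0.02],"turn":0,"grip":10},
    {"slide":[0,0,0.05],"turn":0,"grip":10},
    {"slide":[0,0,0.05],"turn":0,"grip":10},
    {"slide":[0,0,0.05],"turn":0,"grip":10},
    {"slide":[0,0,0.03],"turn":0,"grip":10},
    {"slide":[-0.0097,0.0437,0],"turn":0,"grip":10},
    {"slide":[-0.0097,0.0437,0],"turn":0,"grip":10},
    {"slide":[-0.0097,0.0437,0],"turn":0,"grip":10},
    {"slide":[-0.0097,0.0437,0],"turn":0,"grip":10},
    {"slide":[-0.0097,0.0437,0],"turn":0,"grip":10},
    {"slide":[-0.0097,0.0437,0],"turn":0,"grip":10},
    {"slide":[-0.0097,0.0437,0],"turn":0,"grip":10},
    {"slide":[0,0,-0.05],"turn":0,"grip":10},
    {"slide":[0,0,-0.05],"turn":0,"grip":10},
    {"slide":[0,0,-0.032],"turn":0,"grip":10},
    {"slide":[0,0,0],"turn":0,"grip":10},
    {"slide":[0,0,-0.014],"turn":0,"grip":10},
    {"slide":[0,0,-0.014],"turn":0,"grip":10},
    {"slide":[0,0,-0.012],"turn":0,"grip":10},
    {"slide":[0,0,0],"turn":0,"grip":10},
  ],
)

```text
time: 12.92
eef_pos: [0.4406, -0.1254, 0.0694]
tool_rot: [[-0.915, -0.403, -0.002], [-0.403, 0.915, 0.001], [0.002, 0.001, -1.0]]
force: [-0.6, -0.4, -1.4]
opening: 0.215
grasp_force: 39.7
```

Request:
step_arm(
  steps=[
    {"slide":[0,0,0],"turn":0,"grip":30},
    {"slide":[0,0,0],"turn":0,"grip":40},
    {"slide":[0,0,0],"turn":0,"grip":45},
    {"slide":[0,0,0],"turn":0,"grip":45},
    {"slide":[0,0,0.02],"turn":0,"grip":45},
    {"slide":[0,0,0.04],"turn":0,"grip":45},
    {"slide":[0,0,0.05],"turn":0,"grip":45},
    {"slide":[0,0,0.05],"turn":0,"grip":45},
    {"slide":[0,0,0.03],"turn":0,"grip":50},
    {"slide":[0.0054,0.0455,0],"turn":0,"grip":50},
    {"slide":[0.0054,0.0455,0],"turn":0,"grip":50},
    {"slide":[0.0054,0.0455,0],"turn":0,"grip":50},
    {"slide":[0.0054,0.0455,0],"turn":0,"grip":50},
    {"slide":[0.0054,0.0455,0],"turn":0,"grip":50},
    {"slide":[0.0054,0.0455,0],"turn":0,"grip":50},
    {"slide":[0.0054,0.0455,0],"turn":0,"grip":50},
    {"slide":[0.0054,0.0455,0],"turn":0,"grip":50},
    {"slide":[0.0054,0.0455,0],"turn":0,"grip":50},
    {"slide":[0,0,-0.05],"turn":0,"grip":50},
    {"slide":[0,0,-0.05],"turn":0,"grip":50},
  ],
)

```text
time: 15.42
eef_pos: [0.4907, 0.2851, 0.1596]
tool_rot: [[-0.914, -0.405, 0.002], [-0.405, 0.914, 0.001], [-0.002, 0.0, -1.0]]
force: [0.6, 0.9, -0.4]
opening: 0.5
grasp_force: 0.0
```

Run:
```python
from h import *
a=viewer.capture("top")[168:318,130:450,::-1]; b=viewer.capture("scene")[130:370,120:440,::-1]
cv2.imwrite("pics/p36.png",np.hstack([cv2.resize(a,(400,188),interpolation=3)[[0]*56+list(range(188))+[187]*56],cv2.resize(b,(400,300),interpolation=3)]))
s=ctrl.read_state();print(s['eef_pos'],s['joints'])
```

```text
[0.48556349 0.28158082 0.15472814] [ 3.01095670e+01  2.13347119e+01 -1.02588060e+01  5.91146250e+01
  1.81352762e-04  6.29690053e+00]
```

View pics/p36.png

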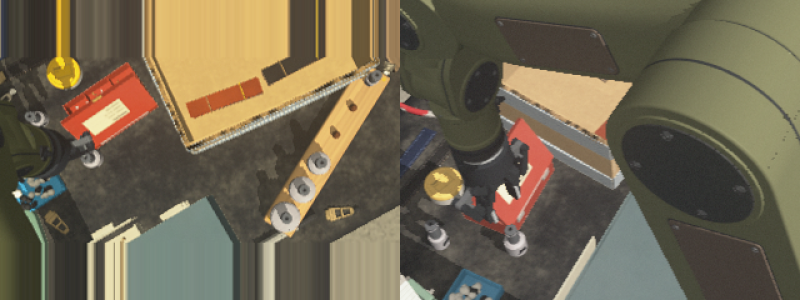

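The 50 and 43 dies both sit on their pegs. The gripper hovers over the 36 die beside the red tin.

Request:
step_arm(
  steps=[
    {"slide":[0,0,-0.02],"turn":0,"grip":45},
    {"slide":[0,0,-0.02],"turn":0,"grip":45},
    {"slide":[0,0,-0.02],"turn":0,"grip":45},
    {"slide":[0,0,-0.02],"turn":0,"grip":45},
    {"slide":[0,0,0],"turn":0,"grip":45},
    {"slide":[0,0,0],"turn":0,"grip":45},
  ],
)

```text
time: 16.27
eef_pos: [0.4914, 0.2844, 0.0822]
tool_rot: [[-0.915, -0.403, 0.002], [-0.403, 0.915, 0.001], [-0.003, 0.0, -1.0]]
force: [0.3, -0.1, 0.5]
opening: 0.448
grasp_force: 0.0
```

Request:
step_arm(
  steps=[
    {"slide":[0,0,-0.015],"turn":0,"grip":45},
    {"slide":[0,0,-0.012],"turn":0,"grip":45},
    {"slide":[0,0,-0.01],"turn":0,"grip":45},
    {"slide":[0,0,0],"turn":0,"grip":45},
    {"slide":[0,0,0],"turn":0,"grip":30},
    {"slide":[0,0,0],"turn":0,"grip":10},
    {"slide":[0,0,0],"turn":0,"grip":10},
    {"slide":[0,0,0],"turn":0,"grip":10},
  ],
)

```text
time: 17.27
eef_pos: [0.4903, 0.284, 0.0435]
tool_rot: [[-0.915, -0.403, 0.0], [-0.403, 0.915, 0.0], [-0.0, 0.0, -1.0]]
force: [0.2, -0.5, -0.9]
opening: 0.22
grasp_force: 39.1
```

Request:
step_arm(
  steps=[
    {"slide":[0,0,0.02],"turn":0,"grip":10},
    {"slide":[0,0,0.05],"turn":0,"grip":10},
    {"slide":[0,0,0.05],"turn":0,"grip":10},
    {"slide":[0,0,0.05],"turn":0,"grip":10},
    {"slide":[0,0,0.04],"turn":0,"grip":10},
    {"slide":[0.0056,-0.0472,0],"turn":0,"grip":10},
    {"slide":[0.0056,-0.0472,0],"turn":0,"grip":10},
    {"slide":[0.0056,-0.0472,0],"turn":0,"grip":10},
    {"slide":[0.0056,-0.0472,0],"turn":0,"grip":10},
    {"slide":[0.0056,-0.0472,0],"turn":0,"grip":10},
    {"slide":[0.0056,-0.0472,0],"turn":0,"grip":10},
    {"slide":[0.0056,-0.0472,0],"turn":0,"grip":10},
    {"slide":[0.0056,-0.0472,0],"turn":0,"grip":10},
    {"slide":[0.0056,-0.0472,0],"turn":0,"grip":10},
    {"slide":[0.0056,-0.0472,0],"turn":0,"grip":10},
    {"slide":[0,0,0],"turn":0,"grip":10},
    {"slide":[0,0,-0.05],"turn":0,"grip":10},
    {"slide":[0,0,-0.05],"turn":0,"grip":10},
    {"slide":[0,0,-0.043],"turn":0,"grip":10},
    {"slide":[0,0,0],"turn":0,"grip":10},
  ],
)

```text
time: 19.77
eef_pos: [0.5422, -0.1859, 0.1068]
tool_rot: [[-0.915, -0.404, -0.009], [-0.404, 0.915, 0.003], [0.007, 0.007, -1.0]]
force: [0.0, -0.7, -0.8]
opening: 0.221
grasp_force: 40.2
```

Request:
step_arm(
  steps=[
    {"slide":[0,0,-0.014],"turn":0,"grip":10},
    {"slide":[0,0,-0.014],"turn":0,"grip":10},
    {"slide":[0,0,-0.012],"turn":0,"grip":10},
    {"slide":[0,0,0],"turn":0,"grip":10},
  ],
)

```text
time: 20.27
eef_pos: [0.5453, -0.1879, 0.0694]
tool_rot: [[-0.915, -0.403, -0.002], [-0.403, 0.915, 0.001], [0.001, 0.001, -1.0]]
force: [0.3, -0.1, -2.2]
opening: 0.219
grasp_force: 40.3
```

Request:
step_arm(
  steps=[
    {"slide":[0,0,0],"turn":0,"grip":30},
    {"slide":[0,0,0],"turn":0,"grip":40},
    {"slide":[0,0,0],"turn":0,"grip":45},
    {"slide":[0,0,0],"turn":0,"grip":45},
    {"slide":[0,0,0.02],"turn":0,"grip":45},
    {"slide":[0,0,0.05],"turn":0,"grip":45},
    {"slide":[0,0,0.06],"turn":0,"grip":45},
    {"slide":[0,0,0.05],"turn":0,"grip":45},
    {"slide":[0.0016,0.0483,0],"turn":0,"grip":45},
    {"slide":[0.0016,0.0483,0],"turn":0,"grip":45},
    {"slide":[0.0016,0.0483,0],"turn":0,"grip":45},
    {"slide":[0.0016,0.0483,0],"turn":0,"grip":45},
    {"slide":[0.0016,0.0483,0],"turn":0,"grip":45},
    {"slide":[0.0016,0.0483,0],"turn":0,"grip":45},
    {"slide":[0.0016,0.0483,0],"turn":0,"grip":45},
    {"slide":[0.0016,0.0483,0],"turn":0,"grip":45},
    {"slide":[0.0016,0.0483,0],"turn":0,"grip":45},
    {"slide":[0.0016,0.0483,0],"turn":0,"grip":45},
    {"slide":[0.0016,0.0483,0],"turn":0,"grip":45},
    {"slide":[0.0016,0.0483,0],"turn":0,"grip":45},
  ],
)

```text
time: 22.78
eef_pos: [0.5652, 0.393, 0.2504]
tool_rot: [[-0.915, -0.403, 0.0], [-0.403, 0.915, 0.0], [-0.0, -0.0, -1.0]]
force: [-0.0, 0.4, -0.6]
opening: 0.448
grasp_force: 0.0
```

Request:
step_arm(
  steps=[
    {"slide":[0,0,-0.04],"turn":0,"grip":45},
    {"slide":[0,0,-0.04],"turn":0,"grip":45},
    {"slide":[0,0,-0.04],"turn":0,"grip":45},
    {"slide":[0,0,-0.04],"turn":0,"grip":45},
    {"slide":[0,0,0],"turn":0,"grip":45},
    {"slide":[0,0,0],"turn":0,"grip":45},
    {"slide":[0,0,0],"turn":0,"grip":45},
  ],
)

```text
time: 23.65
eef_pos: [0.5668, 0.3925, 0.0929]
tool_rot: [[-0.915, -0.403, 0.004], [-0.403, 0.915, 0.002], [-0.004, 0.001, -1.0]]
force: [0.9, 0.6, -0.1]
opening: 0.447
grasp_force: 0.0
```

Run:
```python
from h import *
a=viewer.capture("top")[168:318,130:450,::-1]; b=viewer.capture("scene")[250:370,100:260,::-1]
cv2.imwrite("pics/p29.png",np.hstack([cv2.copyMakeBorder(cv2.resize(a,(400,188),interpolation=3),56,56,0,0,0),cv2.resize(b,(400,300),interpolation=3)]))
s=ctrl.read_state();print(s['eef_pos'])
```

```text
[0.56647755 0.39224298 0.09244352]
```

View pics/p29.png

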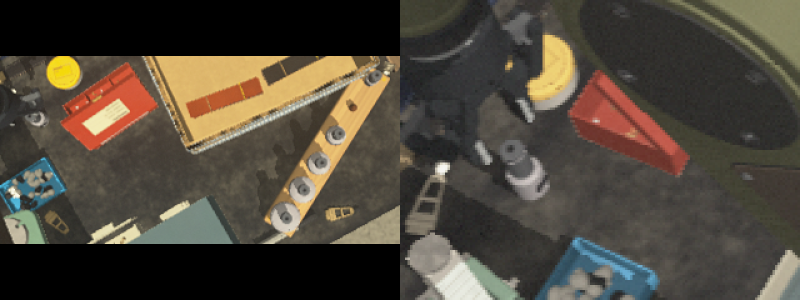

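The 50, 43 and 36 dies sit on their pegs, and only the peg next to the 22 is empty. The fingers straddle the 29 die's shank from above.

Request:
step_arm(
  steps=[
    {"slide":[0,0,-0.018],"turn":0,"grip":45},
    {"slide":[0,0,-0.018],"turn":0,"grip":45},
    {"slide":[0,0,-0.012],"turn":0,"grip":45},
    {"slide":[0,0,0],"turn":0,"grip":45},
    {"slide":[0,0,0],"turn":0,"grip":30},
    {"slide":[0,0,0],"turn":0,"grip":10},
    {"slide":[0,0,0],"turn":0,"grip":10},
    {"slide":[0,0,0],"turn":0,"grip":10},
  ],
)

```text
time: 24.75
eef_pos: [0.566, 0.3919, 0.0433]
tool_rot: [[-0.915, -0.403, 0.002], [-0.403, 0.915, 0.001], [-0.002, 0.0, -1.0]]
force: [-0.1, 0.8, 4.2]
opening: 0.222
grasp_force: 39.3
```

Request:
step_arm(
  steps=[
    {"slide":[0,0,0.02],"turn":0,"grip":10},
    {"slide":[0,0,0.05],"turn":0,"grip":10},
    {"slide":[0,0,0.05],"turn":0,"grip":10},
    {"slide":[0,0,0.05],"turn":0,"grip":10},
    {"slide":[0,0,0.04],"turn":0,"grip":10},
    {"slide":[0.0025,-0.047,0],"turn":0,"grip":10},
    {"slide":[0.0025,-0.047,0],"turn":0,"grip":10},
    {"slide":[0.0025,-0.047,0],"turn":0,"grip":10},
    {"slide":[0.0025,-0.047,0],"turn":0,"grip":10},
    {"slide":[0.0025,-0.047,0],"turn":0,"grip":10},
    {"slide":[0.0025,-0.047,0],"turn":0,"grip":10},
    {"slide":[0.0025,-0.047,0],"turn":0,"grip":10},
    {"slide":[0.0025,-0.047,0],"turn":0,"grip":10},
    {"slide":[0.0025,-0.047,0],"turn":0,"grip":10},
    {"slide":[0.0025,-0.047,0],"turn":0,"grip":10},
    {"slide":[0.0025,-0.047,0],"turn":0,"grip":10},
    {"slide":[0.0025,-0.047,0],"turn":0,"grip":10},
    {"slide":[0.0025,-0.047,0],"turn":0,"grip":10},
    {"slide":[0,0,0],"turn":0,"grip":10},
    {"slide":[0,0,0],"turn":0,"grip":10},
  ],
)

```text
time: 27.25
eef_pos: [0.5973, -0.2192, 0.2516]
tool_rot: [[-0.915, -0.403, -0.001], [-0.403, 0.915, 0.001], [0.001, 0.002, -1.0]]
force: [-0.2, 0.6, -0.8]
opening: 0.216
grasp_force: 39.5
```

Request:
step_arm(
  steps=[
    {"slide":[0,0,-0.04],"turn":0,"grip":10},
    {"slide":[0,0,-0.04],"turn":0,"grip":10},
    {"slide":[0,0,-0.03],"turn":0,"grip":10},
    {"slide":[0,0,-0.03],"turn":0,"grip":10},
    {"slide":[0,0,0],"turn":0,"grip":10},
    {"slide":[0,0,0],"turn":0,"grip":10},
    {"slide":[0,0,0],"turn":0,"grip":10},
  ],
)

```text
time: 28.12
eef_pos: [0.5991, -0.2196, 0.1142]
tool_rot: [[-0.915, -0.404, 0.003], [-0.404, 0.915, -0.001], [-0.002, -0.002, -1.0]]
force: [-0.8, 0.2, -1.4]
opening: 0.221
grasp_force: 39.6
```

Run:
```python
from h import *
a=viewer.capture("top")[150:300,330:530,::-1]; b=viewer.capture("scene")[110:260,330:530,::-1]
f=lambda i:cv2.resize(i,(400,300),interpolation=cv2.INTER_CUBIC)
cv2.imwrite("pics/q29.png",np.hstack([f(a),f(b)]))
```

```text
(no output)
```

View pics/q29.png

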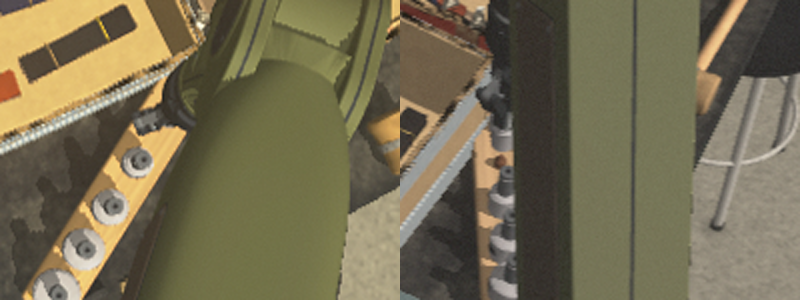

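The 29 die hangs upright over the last empty peg, near (500,160) in the panel, and the gripper is clear of the tray rim.

Request:
step_arm(
  steps=[
    {"slide":[0,0,-0.012],"turn":0,"grip":10},
    {"slide":[0,0,-0.01],"turn":0,"grip":10},
    {"slide":[0,0,0],"turn":0,"grip":10},
  ],
)

```text
time: 28.6
eef_pos: [0.5964, -0.2191, 0.0885]
tool_rot: [[-0.915, -0.403, -0.003], [-0.403, 0.915, 0.001], [0.002, 0.002, -1.0]]
force: [-0.7, -0.1, -1.9]
opening: 0.222
grasp_force: 39.6
```

Request:
step_arm(
  steps=[
    {"slide":[0,0,-0.01],"turn":0,"grip":10},
    {"slide":[0,0,-0.008],"turn":0,"grip":10},
    {"slide":[0,0,0],"turn":0,"grip":10},
    {"slide":[0,0,0],"turn":0,"grip":10},
  ],
)

```text
time: 29.1
eef_pos: [0.5981, -0.2199, 0.0723]
tool_rot: [[-0.915, -0.403, 0.0], [-0.403, 0.915, -0.001], [-0.0, -0.001, -1.0]]
force: [0.8, -1.5, -2.3]
opening: 0.219
grasp_force: 39.7
```

Request:
step_arm(
  steps=[
    {"slide":[0,0,-0.003],"turn":0,"grip":10},
    {"slide":[0,0,0],"turn":0,"grip":10},
    {"slide":[0,0,0],"turn":0,"grip":30},
    {"slide":[0,0,0],"turn":0,"grip":38},
    {"slide":[0,0,0],"turn":0,"grip":42},
    {"slide":[0,0,0],"turn":0,"grip":42},
    {"slide":[0,0,0.02],"turn":0,"grip":42},
    {"slide":[0,0,0.05],"turn":0,"grip":42},
    {"slide":[0,0,0.05],"turn":0,"grip":42},
    {"slide":[0,0,0.05],"turn":0,"grip":42},
    {"slide":[-0.03,-0.05,0],"turn":0,"grip":42},
    {"slide":[-0.03,-0.05,0],"turn":0,"grip":42},
    {"slide":[-0.03,-0.05,0],"turn":0,"grip":42},
    {"slide":[-0.03,-0.05,0],"turn":0,"grip":42},
    {"slide":[-0.03,-0.05,0],"turn":0,"grip":42},
    {"slide":[0,0,0],"turn":0,"grip":42},
    {"slide":[0,0,0],"turn":0,"grip":42},
  ],
)

```text
time: 31.22
eef_pos: [0.4477, -0.4694, 0.2391]
tool_rot: [[-0.915, -0.403, 0.0], [-0.403, 0.915, 0.001], [-0.0, 0.001, -1.0]]
force: [0.2, -0.3, 0.1]
opening: 0.424
grasp_force: 0.0
```

Run:
```python
from h import *
a=viewer.capture("top")[150:310,330:450,::-1]; b=viewer.capture("scene")[130:290,330:450,::-1]
f=lambda i:cv2.resize(i,(400,533),interpolation=cv2.INTER_CUBIC)
cv2.imwrite("pics/end.png",np.hstack([f(a),f(b)]))
```

```text
(no output)
```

View pics/end.png

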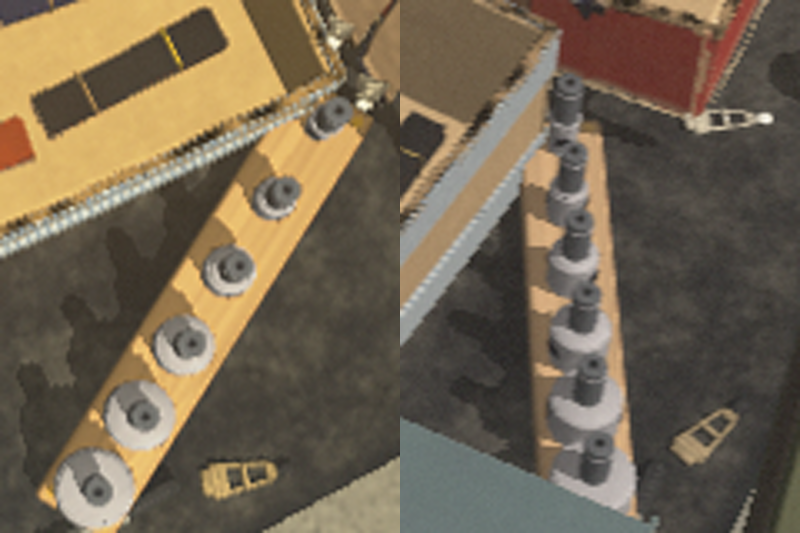

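Both views show all six dies upright on the board in size order, with the 22 at the top and the 57 at the bottom, and the gripper well clear.

```bash
python3 -c "
from bench import ctrl
print(ctrl.finish_job())"
```

```text
the job is handed in; nothing more can be done
None
```

I placed the four loose dies on their pegs, so the row runs 22, 29, 36, 43, 50, 57 with every die upright, and handed the job in at about 31 s; no verdict came back, so the result rests on my last camera check.

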